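Bolt the carving-tool case under its spring catch

ROBOT

A 6-joint arm with a two-finger parallel gripper is mounted at the origin on the work surface. World frame = base frame: x ahead of the robot, y to its left, z up, the work surface at z = 0. Lengths are in m, angles in rad, forces in N, time in s.
With the tool pointing down it reaches from about 0.375 to 0.9 m from the base axis. Payload 3.1 kg.
Tool frame: the origin (TCP) lies midway between the tips of the shut fingers; the grasp point (between the pads) lies 19 mm behind it (manip.grasp_offset is the distance from the TCP to the grasp point, in m); z points along the fingers, y is the line along which they close (so a half turn about z gives the same grasp; the last joint's range is limited). The gripper opens to 85 mm and grips with 20 to 120 N. Pads are 22 mm wide; open, the fingers measure 114 mm over their backs; the gripper's body (76 mm by 85 mm) begins 54 mm behind the grasp point. The pads swing forward as they close: fully open they stand 13 mm farther back than shut.
Start: joints at [1.032, 0.527, 1.433, -0, 1.181, -0.178], TCP at [0.22, 0.585, 0.202] pointing down, gripper open.
Joint ranges: [-3.08, 3.08], [-0.75, 2.2], [0.22, 2.44], [-1.43, 4.57], [0, 2.65], [-2.85, 2.85]. Speed limits (rad/s): [2.79, 2.79, 3.14, 3.14, 3.14, 3.14].

INTERFACE

Orientations are given as a unit quaternion [x, y, z, w].
In Python, from station import sensors, cams, order, manip gives the robot as it stands.
- The arm moves only by the tool move_arm, never from a script. Its argument "targets" is a list of rows, each an object of numbers: "dx", "dy", "dz": the shift along the world's x, y, z normalised to -1 to 1, where 1 is 25 mm; "rx", "ry", "rz": the turn, a rotation vector about the world's x, y, z normalised to -1 to 1, where 1 is 30 degrees. A call has exactly 10 rows; each row shifts and turns the commanded pose from where the row before left it; what a row does not reach is not made up. A row lasts 1/8 s, in which the tool goes at most 62.5 mm and 10.7 degrees, less where a joint would pass 70% of its speed; a pose out of reach is approached as far as the arm can. A call with a number of a shift or a turn outside -1 to 1 is refused whole. A call with a gripper value outside its range is refused whole. "claw" is the opening in per cent of the stroke, from 0 (shut) to 100 (fully open), set as the call begins (left out, the last holds). The fingers move at their own pace and stop on an object; "newtons" is the grip in N (left out, the last holds). Time passes only in rows, so rows that do not move let the fingers close, or fill a call up. It gives the time, the measured TCP pose, the force, the opening and the grip force at its end, in the units of the state.
- sensors.sense(): the state, without advancing time (a new reading comes with each control period).
- cams.snapshot(name): name is "side" or "top" or "wrist"; returns the picture (384x512x3 uint8, red, green, blue); there is no depth.
- cams.camera_model(name): a dict with "fx", "fy", "cx", "cy" (pixels), "extrinsics" (4x4, takes a point from world to camera coordinates). Camera axes: x right, y down, z forward; pixel columns grow to the right and rows downward; lengths in m; the calibration is good to about 2 mm. A picture is of the moment at which its call begins: read the wrist's pose just before it. camera_model takes no time and is no camera call; for the wrist camera it gives the pose at the moment of the call.
- order.sign_off(): hands the job in; it is judged then, once.
The state is a dict: "t": time; "q": joint angles; "qd": joint speeds; "tau": joint torques, N m; "tcp_pos": TCP position; "tool_rot": TCP orientation; "force": force on the tool from outside, world axes, zero at the start; "ft_torque": the same for the moment, N m; "finger_gap": opening from 0.0 (shut) to 1.0 (fully open); "gripper_force": force on a finger pad.
Only numpy, scipy, OpenCV 4.12 (cv2) and the standard library are available. Lean on these libraries where they do the work, as an engineer would, in place of code of your own. Each camera call takes 0.05 s, during which the arm holds its last target. There are 200 camera calls.

TASK

Lock the carving-tool case at the end of the class: with one fingertip press the yellow spring catch down and keep it down while the other fingertip pushes the red tab of the bolt along, fully home through the keeper on the clear lid. Only then let go of both, so that the catch springs up again behind the bolt. Push only, do not pinch the tab, and leave the bottle, the ink jar and the dish where they stand.

Things in the scene. Friction and masses are not known exactly. Their poses are not given: they have to be found in the camera images.
- case: Wooden case fixed to the table, 260 (x) x 240 (y) mm, top 60 mm high: wooden ledge at -x, clear lid from x = -5 mm on. Origin: centre of underside, z up. The bolt slides along the case's +x at y = +22 mm into a steel keeper on the lid (x = 26, 21 mm high); the catch lies at y = -22 mm. Other steel parts on the ledge rise at most 16 mm above it.
- bolt_tab (a point): Red upright tab of the steel bolt, 8 mm thick (x), 24 mm wide (y), 34 mm high. Origin: middle of the top edge of its flat rear (-x) face, the one to push; axes as the case's. Top 104 mm, bolt bar's top 72 mm above the table. With the bolt fully back the rear face is at x = -90, y = 22 mm in the case frame. Sliding it takes about 2 N.
- bolt (a joint): Travel of the bolt in m along the case's +x: 0 fully back (open), 0.050 fully home (stop). Starts at 0 to 0.006. Unless the catch is more than 6 mm down, its tooth stops the bolt at 0.007; past 0.047 the tooth can spring up behind the bolt and locks it. The bolt stays where it is left.
- catch_pad (a point): Yellow flat press bar of the spring catch, 100 mm long (along the case's x), 24 mm wide (y), beside the bolt; it goes straight down and a fingertip may slide along it. Origin: centre of its top face, at x = -75, y = -22 mm in the case frame and 94 mm above the table when up; axes as the case's.
- catch (a joint): How far the catch is pressed down, in m: 0 up, 0.012 fully down. A spring holds it up: about 3 N to start it, about 8 N fully down. The bolt is free when it is more than 0.006 down; it must be held, it rises as soon as it is let go.
- bottle: Loose glass bottle, 60 mm across, 120 mm high, standing on the table beside the case. Origin: centre of the underside. Leave it.
- inkjar: Loose blue ink jar, 48 mm across, 50 mm high, standing on the clear lid. Origin: centre of the underside. Leave it.
- dish: Loose wooden dish, 100 mm across, 25 mm high, on the table beside the case. Origin: centre of the underside. Leave it.

How it is judged:
On the way, in this order (a step that is already met when the one before it is completed fails the run):
1. a fingertip holds the catch down while the bolt is still drawn back (value of joint catch above 0.0065 m and contact force between the fingers and catch above 0.5 N and value of joint bolt below 0.012 m), for 0.1 s.
2. the bolt is home, pushed by a finger, with the catch still held down by the other (value of joint bolt above 0.046 m and value of joint catch above 0.0065 m and contact force between the fingers and catch above 0.5 N), for 0.1 s.
At the end, for the whole second after the job is handed in: The bolt is at least 45 mm along (home), the catch has sprung back up (less than 3 mm down), all at rest, and no bystander is more than 20 mm from where it stood (value of joint bolt above 0.045 m and value of joint catch below 0.003 m and velocity of joint bolt below 0.01 m/s and distance of each of bottle, inkjar, dish from where it was at the start of the episode below 0.02 m); the robot touches nothing.
It fails at once if the catch is let go while the bolt is half-way (value of joint bolt between 0.014 and 0.045 m and contact force between the fingers and catch below 0.02 N and value of joint catch below 0.0062 m).
It fails at once if the tab is pinched between the fingers (x of the grasp point in the frame of bolt_tab between -0.004 and 0.012 m and y of the grasp point in the frame of bolt_tab between -0.014 and 0.014 m and z of the grasp point in the frame of bolt_tab below 0 m and contact force between the fingers and bolt above 2 N).
It fails at once if a bystander is pushed, lifted or tipped (distance of any of bottle, inkjar, dish from where it was at the start of the episode above 0.02 m or angle between any of bottle, inkjar, dish's own z axis and vertical above 0.5 rad).
It also fails if it takes over 32 s, if anything falls off the work surface, if the arm or the gripper's body presses on something with over 40 N, if the wrist force passes 120 N, or if a joint passes its speed limit or range.

## Working session

There is one attempt and no reset: what is moved stays moved. The work goes in short steps, Python scripts to look and compute and a tool call to move; the robot and the scene stay as the last step left them, time stands still between calls to the robot, and variables do not carry over. Pictures are saved under pics/ and viewed, at most 10 in all, crops included, and the job is handed in when it is done.

Besides the shell and the picture viewer there is one more tool, called after ">>>" as a command line: name --argument value ..., lists and objects as JSON in quotes. move_arm: Moves the arm, as the interface text tells. Scaled input: -1 to 1 covers 25 mm each way for a shift and 30 degrees each way for a turn. Its arguments: {"type":"object","properties":{"targets":{"type":"array"},"claw":{"type":"number"},"newtons":{"type":"number"}},"required":["targets"]}

```bash
mkdir -p pics; python3 - <<'E'
from station import sensors,cams,order,manip
import cv2,numpy as np
s=sensors.sense();print(s['t'],s['tcp_pos'],s['tool_rot'],s['finger_gap'],manip.grasp_offset)
for n in("top","side"):
    cv2.imwrite(f"pics/{n}0.png",cams.snapshot(n)[:,:,::-1]);m=cams.camera_model(n);print(n,m['fx'],m['cx'],m['cy'],np.round(m['extrinsics'],3).tolist())
E
```

```text
0.0 [0.21962195 0.58430051 0.20070064] [ 1.78958709e-01  9.83855961e-01 -1.03485396e-03 -3.96846739e-04] 0.999580324911661 0.0187
top 411.89970714835255 256.4964740707537 189.83462285168306 [[-0.003, -0.999, -0.032, 0.054], [-0.986, 0.008, -0.164, 0.596], [0.164, 0.031, -0.986, 0.843], [0.0, 0.0, 0.0, 1.0]]
side 453.1821960334642 256.42863083684915 187.03330845801486 [[0.739, -0.673, -0.011, -0.439], [-0.508, -0.547, -0.665, 0.399], [0.442, 0.498, -0.746, 0.874], [0.0, 0.0, 0.0, 1.0]]
```

View pics/top0.png

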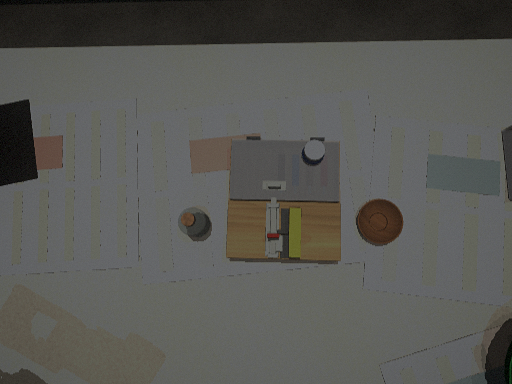

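View pics/side0.png

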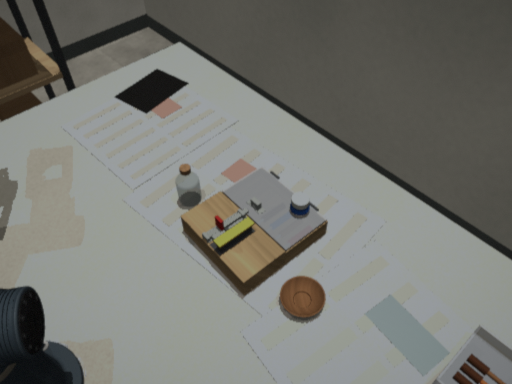

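```bash
python3 - <<'E'
import cv2,numpy as np
a=cv2.imread('pics/top0.png')[130:270,215:350];b=cv2.imread('pics/side0.png')[160:300,175:335]
f=lambda i:cv2.convertScaleAbs(cv2.resize(i,None,fx=4,fy=4,interpolation=cv2.INTER_CUBIC),alpha=1.6)
A=f(a);cv2.imwrite('pics/c1.png',A);cv2.imwrite('pics/c2.png',f(b))
for n in('top','side'):
    h=cv2.cvtColor(cv2.imread(f'pics/{n}0.png'),cv2.COLOR_BGR2HSV)
    for nm,lo,hi in(('yel',(24,150,70),(36,255,255)),('red',(0,190,70),(6,255,255))):
        m=cv2.inRange(h,lo,hi);k,l,st,c=cv2.connectedComponentsWithStats(m)
        for i in range(1,k):
            if st[i,4]>15: print(n,nm,st[i],c[i],cv2.minAreaRect(np.argwhere(l==i)[:,::-1].astype(np.float32)))
E
```

```text
top yel [289 207  12  50 259] [295.10810811 228.23166023] ((294.5, 231.5), (49.0, 11.0), 90.0)
top yel [289 237   6   8  22] [291.04545455 241.04545455] ((290.780029296875, 240.96002197265625), (7.600000381469727, 4.200000286102295), 36.869895935058594)
side red [216 217   6   6  19] [218.36842105 219.84210526] ((218.25003051757812, 219.75003051757812), (7.071067810058594, 2.1213202476501465), 45.0)
```

View pics/c1.png

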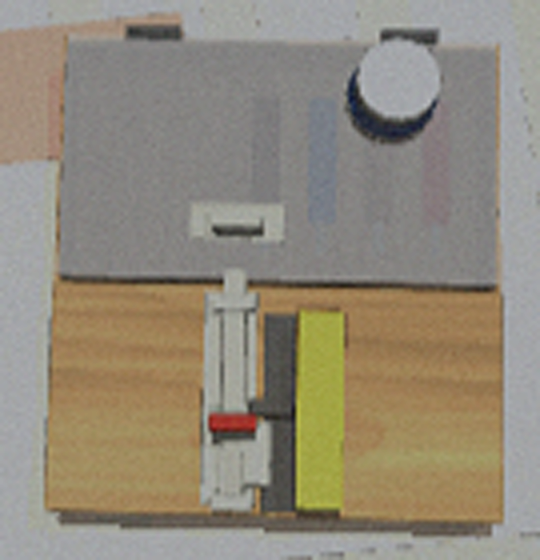

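View pics/c2.png

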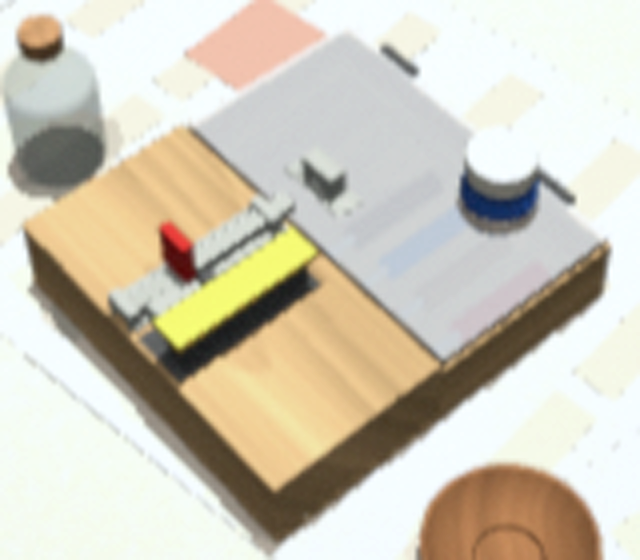

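```bash
cat > h.py <<'E'
import numpy as np
from scipy.optimize import least_squares
from station import cams
M={n:cams.camera_model(n) for n in('top','side')}
def proj(n,P):
    m=M[n];e=np.array(m['extrinsics']);c=P@e[:3,:3].T+e[:3,3]
    return np.c_[m['fx']*c[:,0]/c[:,2]+m['cx'],m['fy']*c[:,1]/c[:,2]+m['cy']]
def world(p,P):
    c,s=np.cos(p[2]),np.sin(p[2]);P=np.asarray(P,float)
    return np.c_[p[0]+c*P[:,0]-s*P[:,1],p[1]+s*P[:,0]+c*P[:,1],P[:,2]]
E
python3 - <<'E'
from h import *
C=np.array([[-130,120,60],[-130,-120,60],[-25,-10,94],[-25,-34,94],[-125,-10,94],[-125,-34,94],[130,-120,60]])/1e3
T=np.array([[47,508],[502,523],[299,310],[343,311],[296,508],[343,510],[498,44]])/4+[215,130]
S=np.array([[27,227],[275,490],[293,226],[318,257],[155,322],[175,348],[607,245]])/4+[175,160]
r=lambda p,k:np.r_[(proj('top',world(p,C))-T).ravel() if k&1 else [],(proj('side',world(p,C))-S).ravel() if k&2 else []]
for k in(1,2,3):
    s=least_squares(r,[.45,-.05,0],args=(k,),loss='soft_l1');print(k,s.x.round(4),np.round(r(s.x,k).reshape(-1,2),1).tolist())
p=s.x
uv=np.array([232,430])/4+[215,130]
f=lambda d:(proj('top',world(p,[[-.09+d[0],.022+d[1],.104]]))-uv).ravel()
d=least_squares(f,[0,0]).x;print('bolt',d)
print(world(p,[[-.09,.022,.104],[-.075,-.022,.094],[-.08,-.022,.09],[-.1,.022,.09]]).round(4))
E
```

```text
1 [ 0.577  -0.0082 -0.0294] [[-1.1, 0.9], [0.6, 0.2], [-0.4, -0.1], [0.4, -0.1], [-0.3, 0.1], [-0.1, -0.1], [0.8, -1.3]]
2 [ 0.5754 -0.0127 -0.0402] [[-1.5, -1.1], [-0.6, 1.1], [-0.0, 0.6], [0.5, -0.8], [-0.8, -0.0], [0.8, 0.4], [2.1, -1.0]]
3 [ 0.5766 -0.0096 -0.0323] [[-0.6, 0.9], [1.1, 0.6], [0.3, 0.2], [1.1, 0.2], [0.2, 0.3], [0.5, 0.2], [1.6, -1.0], [-1.9, -1.6], [-0.4, -0.2], [-0.4, -0.5], [0.1, -1.9], [-0.9, -0.9], [0.7, -0.5], [1.4, -2.5]]
bolt [0.00298186 0.00135446]
[[ 0.4873  0.0153  0.104 ]
 [ 0.5009 -0.0292  0.094 ]
 [ 0.4959 -0.029   0.09  ]
 [ 0.4773  0.0156  0.09  ]]
```

>>> move_arm --targets '[{"dx": 0.42,"dy": -0.98,"rz": 0.03},{"dx": 0.42,"dy": -0.98,"rz": 0.03},{"dx": 0.42,"dy": -0.98,"rz": 0.03},{"dx": 0.42,"dy": -0.98,"rz": 0.03},{"dx": 0.42,"dy": -0.98,"rz": 0.03},{"dx": 0.42,"dy": -0.98,"rz": 0.03},{"dx": 0.42,"dy": -0.98,"rz": 0.03},{"dx": 0.42,"dy": -0.98,"rz": 0.03},{"dx": 0.42,"dy": -0.98,"rz": 0.03},{"dx": 0.42,"dy": -0.98,"rz": 0.03}]' --claw 37

```text
schema error: expected keys dx, dy, dz, rx, ry, rz
```

>>> move_arm --targets '[{"dx": 0.42,"dy": -0.98,"rz": 0.03},{"dx": 0.42,"dy": -0.98,"rz": 0.03},{"dx": 0.42,"dy": -0.98,"rz": 0.03},{"dx": 0.42,"dy": -0.98,"rz": 0.03},{"dx": 0.42,"dy": -0.98,"rz": 0.03},{"dx": 0.42,"dy": -0.98,"rz": 0.03},{"dx": 0.42,"dy": -0.98,"rz": 0.03},{"dx": 0.42,"dy": -0.98,"rz": 0.03},{"dx": 0.42,"dy": -0.98,"rz": 0.03},{"dx": 0.42,"dy": -0.98,"rz": 0.03}]'

```text
schema error: expected keys dx, dy, dz, rx, ry, rz
```

```bash
python3 - <<'E'
from station import sensors
from scipy.spatial.transform import Rotation as R
s=sensors.sense();print(s['t'],s['tcp_pos'],R.from_quat(s['tool_rot']).as_matrix().round(4).tolist(),s['finger_gap'],s['force'],s['q'])
E
```

```text
0.1 [0.21967141 0.58435535 0.20081738] [[-0.936, 0.3521, -0.001], [0.3521, 0.936, -0.0017], [0.0004, -0.002, -1.0]] 1.0063088342324933 [ 0.73081745  0.53416446 -0.11942192] [ 1.03245753e+00  5.28384025e-01  1.43379780e+00  1.21230932e-05
  1.18141828e+00 -1.78501631e-01]
```

All six keys are needed in each row.

>>> move_arm --targets '[{"dx": 0.42,"dy": -0.98,"dz": 0,"rx": 0,"ry": 0,"rz": 0.03},{"dx": 0.42,"dy": -0.98,"dz": 0,"rx": 0,"ry": 0,"rz": 0.03},{"dx": 0.42,"dy": -0.98,"dz": 0,"rx": 0,"ry": 0,"rz": 0.03},{"dx": 0.42,"dy": -0.98,"dz": 0,"rx": 0,"ry": 0,"rz": 0.03},{"dx": 0.42,"dy": -0.98,"dz": 0,"rx": 0,"ry": 0,"rz": 0.03},{"dx": 0.42,"dy": -0.98,"dz": 0,"rx": 0,"ry": 0,"rz": 0.03},{"dx": 0.42,"dy": -0.98,"dz": 0,"rx": 0,"ry": 0,"rz": 0.03},{"dx": 0.42,"dy": -0.98,"dz": 0,"rx": 0,"ry": 0,"rz": 0.03},{"dx": 0.42,"dy": -0.98,"dz": 0,"rx": 0,"ry": 0,"rz": 0.03},{"dx": 0.42,"dy": -0.98,"dz": 0,"rx": 0,"ry": 0,"rz": 0.03}]' --claw 37

```text
t: 1.35
tcp_pos: [0.325, 0.339, 0.2015]
tool_rot: [0.101, 0.995, -0.0, -0.0]
force: [-0.3, -0.4, -0.4]
finger_gap: 0.369
gripper_force: 0.0
```

>>> move_arm --targets '[{"dx": 0.42,"dy": -0.98,"dz": 0,"rx": 0,"ry": 0,"rz": 0.03},{"dx": 0.42,"dy": -0.98,"dz": 0,"rx": 0,"ry": 0,"rz": 0.03},{"dx": 0.42,"dy": -0.98,"dz": 0,"rx": 0,"ry": 0,"rz": 0.03},{"dx": 0.42,"dy": -0.98,"dz": 0,"rx": 0,"ry": 0,"rz": 0.03},{"dx": 0.42,"dy": -0.98,"dz": 0,"rx": 0,"ry": 0,"rz": 0.03},{"dx": 0.42,"dy": -0.98,"dz": 0,"rx": 0,"ry": 0,"rz": 0.03},{"dx": 0.42,"dy": -0.98,"dz": 0,"rx": 0,"ry": 0,"rz": 0.03},{"dx": 0.42,"dy": -0.98,"dz": 0,"rx": 0,"ry": 0,"rz": 0.03},{"dx": 0.42,"dy": -0.98,"dz": 0,"rx": 0,"ry": 0,"rz": 0.03},{"dx": 0.42,"dy": -0.98,"dz": 0,"rx": 0,"ry": 0,"rz": 0.03}]'

```text
t: 2.6
tcp_pos: [0.43, 0.0942, 0.2015]
tool_rot: [0.023, 1.0, 0.0, -0.0]
force: [0.0, 0.2, -0.9]
finger_gap: 0.366
gripper_force: 0.0
```

```bash
python3 - <<'E'
from station import sensors
from scipy.spatial.transform import Rotation as R
s=sensors.sense();print(s['t'],s['tcp_pos'],R.from_quat(s['tool_rot']).as_matrix().round(4).tolist(),s['finger_gap'],s['force'],s['q'])
E
```

```text
2.6 [0.42997168 0.09415311 0.20148571] [[-0.999, 0.0452, -0.0007], [0.0452, 0.999, 0.0001], [0.0007, 0.0, -1.0]] 0.36645360274917255 [ 0.02347462  0.19034236 -0.86577488] [-3.93838266e-02  2.80275987e-01  1.87569889e+00  3.54545802e-05
  9.86308653e-01 -1.56502451e+00]
```

>>> move_arm --targets '[{"dx": 0.33,"dy": -0.8,"dz": 0,"rx": 0,"ry": 0,"rz": 0.027},{"dx": 0.33,"dy": -0.8,"dz": 0,"rx": 0,"ry": 0,"rz": 0},{"dx": 0.33,"dy": -0.8,"dz": 0,"rx": 0,"ry": 0,"rz": 0},{"dx": 0.33,"dy": -0.8,"dz": 0,"rx": 0,"ry": 0,"rz": 0},{"dx": 0.32,"dy": -0.8,"dz": -0.2,"rx": 0,"ry": 0,"rz": 0},{"dx": 0,"dy": 0,"dz": -0.6,"rx": 0,"ry": 0,"rz": 0},{"dx": 0,"dy": 0,"dz": -0.6,"rx": 0,"ry": 0,"rz": 0},{"dx": 0,"dy": 0,"dz": -0.6,"rx": 0,"ry": 0,"rz": 0},{"dx": 0,"dy": 0,"dz": -0.6,"rx": 0,"ry": 0,"rz": 0},{"dx": 0,"dy": 0,"dz": 0,"rx": 0,"ry": 0,"rz": 0}]'

```text
t: 3.85
tcp_pos: [0.4698, -0.0048, 0.1357]
tool_rot: [0.016, 1.0, 0.0, -0.002]
force: [-0.2, 0.1, -0.2]
finger_gap: 0.365
gripper_force: 0.0
```

```bash
python3 - <<'E'
from station import sensors,cams
import cv2,numpy as np
s=sensors.sense();print(s['t'],s['tcp_pos'],s['tool_rot'],s['force'])
w=cams.snapshot('wrist')[:,:,::-1];b=cams.snapshot('side')[:,:,::-1][130:290,165:325]
f=lambda i,k:cv2.convertScaleAbs(cv2.resize(i,None,fx=k,fy=k,interpolation=cv2.INTER_CUBIC),alpha=1.6)
cv2.imwrite('pics/w1.png',np.hstack([f(w,.9375)[:,30:450],cv2.resize(f(b,2.25),(360,360))]))
E
```

```text
3.85 [ 0.46984519 -0.00478554  0.13567151] [ 1.57776112e-02  9.99874095e-01  3.71904584e-04 -1.65024421e-03] [-0.24775488  0.1041155  -0.20462702]
```

View pics/w1.png

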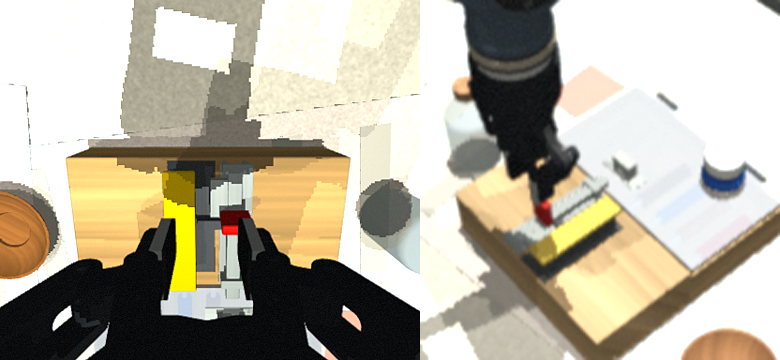

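>>> move_arm --targets '[{"dx": 0,"dy": 0,"dz": -0.4,"rx": 0,"ry": 0,"rz": 0},{"dx": 0,"dy": 0,"dz": -0.4,"rx": 0,"ry": 0,"rz": 0},{"dx": 0,"dy": 0,"dz": -0.4,"rx": 0,"ry": 0,"rz": 0},{"dx": 0,"dy": 0,"dz": -0.2,"rx": 0,"ry": 0,"rz": 0},{"dx": 0,"dy": 0,"dz": -0.1,"rx": 0,"ry": 0,"rz": 0},{"dx": 0,"dy": 0,"dz": -0.1,"rx": 0,"ry": 0,"rz": 0},{"dx": 0,"dy": 0,"dz": -0.1,"rx": 0,"ry": 0,"rz": 0},{"dx": 0,"dy": 0,"dz": -0.1,"rx": 0,"ry": 0,"rz": 0},{"dx": 0,"dy": 0,"dz": -0.04,"rx": 0,"ry": 0,"rz": 0},{"dx": 0,"dy": 0,"dz": 0,"rx": 0,"ry": 0,"rz": 0}]'

```text
t: 5.2
tcp_pos: [0.471, -0.005, 0.0907]
tool_rot: [0.016, 1.0, 0.0, -0.0]
force: [-0.5, -0.2, 0.5]
finger_gap: 0.368
gripper_force: 0.0
```

>>> move_arm --targets '[{"dx": 0,"dy": 0,"dz": -0.04,"rx": 0,"ry": 0,"rz": 0},{"dx": 0,"dy": 0,"dz": -0.04,"rx": 0,"ry": 0,"rz": 0},{"dx": 0,"dy": 0,"dz": -0.04,"rx": 0,"ry": 0,"rz": 0},{"dx": 0,"dy": 0,"dz": -0.04,"rx": 0,"ry": 0,"rz": 0},{"dx": 0,"dy": 0,"dz": -0.04,"rx": 0,"ry": 0,"rz": 0},{"dx": 0,"dy": 0,"dz": -0.04,"rx": 0,"ry": 0,"rz": 0},{"dx": 0,"dy": 0,"dz": 0,"rx": 0,"ry": 0,"rz": 0},{"dx": 0,"dy": 0,"dz": 0,"rx": 0,"ry": 0,"rz": 0},{"dx": 0,"dy": 0,"dz": 0,"rx": 0,"ry": 0,"rz": 0},{"dx": 0,"dy": 0,"dz": 0,"rx": 0,"ry": 0,"rz": 0}]'

```text
t: 6.45
tcp_pos: [0.471, -0.005, 0.0847]
tool_rot: [0.016, 1.0, -0.0, -0.0]
force: [-1.2, -0.1, -0.7]
finger_gap: 0.369
gripper_force: 0.0
```

>>> move_arm --targets '[{"dx": 0,"dy": 0,"dz": -0.04,"rx": 0,"ry": 0,"rz": 0},{"dx": 0,"dy": 0,"dz": -0.04,"rx": 0,"ry": 0,"rz": 0},{"dx": 0,"dy": 0,"dz": -0.04,"rx": 0,"ry": 0,"rz": 0},{"dx": 0,"dy": 0,"dz": -0.04,"rx": 0,"ry": 0,"rz": 0},{"dx": 0,"dy": 0,"dz": 0,"rx": 0,"ry": 0,"rz": 0},{"dx": 0,"dy": 0,"dz": 0,"rx": 0,"ry": 0,"rz": 0},{"dx": 0,"dy": 0,"dz": 0,"rx": 0,"ry": 0,"rz": 0},{"dx": 0,"dy": 0,"dz": 0,"rx": 0,"ry": 0,"rz": 0},{"dx": 0,"dy": 0,"dz": 0,"rx": 0,"ry": 0,"rz": 0},{"dx": 0,"dy": 0,"dz": 0,"rx": 0,"ry": 0,"rz": 0}]'

```text
t: 7.7
tcp_pos: [0.471, -0.005, 0.0807]
tool_rot: [0.016, 1.0, 0.0, 0.0]
force: [0.4, 0.1, -0.5]
finger_gap: 0.37
gripper_force: 0.0
```

```bash
python3 - <<'E'
from station import sensors,cams
import cv2,numpy as np
s=sensors.sense();print(s['t'],s['tcp_pos'],s['force'],s['ft_torque'])
w=cams.snapshot('wrist')[:,:,::-1];b=cams.snapshot('side')[:,:,::-1][160:250,175:265]
f=lambda i,k:cv2.convertScaleAbs(cv2.resize(i,None,fx=k,fy=k,interpolation=cv2.INTER_CUBIC),alpha=1.6)
cv2.imwrite('pics/w2.png',np.hstack([f(w[150:350,140:360],1.8),f(b,4)]))
E
```

```text
7.7 [ 0.4710437  -0.00502242  0.08071173] [ 0.4003606   0.09046337 -0.47441266] [ 0.01467238 -0.03619395 -0.01565518]
```

View pics/w2.png

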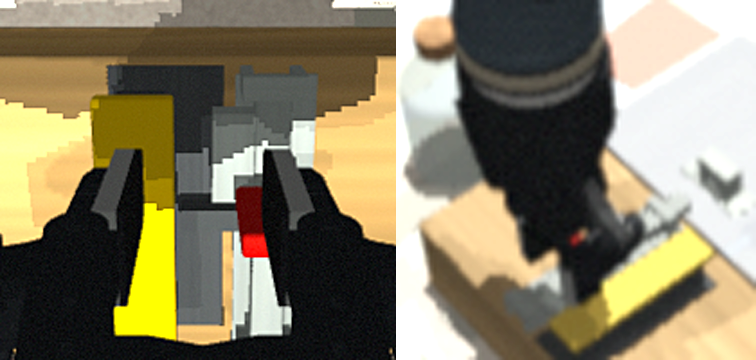

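>>> move_arm --targets '[{"dx": 0,"dy": 0,"dz": -0.04,"rx": 0,"ry": 0,"rz": 0},{"dx": 0,"dy": 0,"dz": -0.04,"rx": 0,"ry": 0,"rz": 0},{"dx": 0,"dy": 0,"dz": -0.04,"rx": 0,"ry": 0,"rz": 0},{"dx": 0,"dy": 0,"dz": -0.04,"rx": 0,"ry": 0,"rz": 0},{"dx": 0,"dy": 0,"dz": -0.04,"rx": 0,"ry": 0,"rz": 0},{"dx": 0,"dy": 0,"dz": -0.04,"rx": 0,"ry": 0,"rz": 0},{"dx": 0,"dy": 0,"dz": 0,"rx": 0,"ry": 0,"rz": 0},{"dx": 0,"dy": 0,"dz": 0,"rx": 0,"ry": 0,"rz": 0},{"dx": 0,"dy": 0,"dz": 0,"rx": 0,"ry": 0,"rz": 0},{"dx": 0,"dy": 0,"dz": 0,"rx": 0,"ry": 0,"rz": 0}]'

```text
t: 9.05
tcp_pos: [0.471, -0.005, 0.0748]
tool_rot: [0.016, 1.0, -0.0, 0.0]
force: [-1.1, 0.0, 0.4]
finger_gap: 0.371
gripper_force: 0.0
```

```bash
python3 - <<'E'
from station import sensors,cams
import h
from h import *
import cv2
s=sensors.sense();print(s['t'],s['force'])
h.M['wrist']=cams.camera_model('wrist')
w=cams.snapshot('wrist')[:,:,::-1];b=cams.snapshot('side')[:,:,::-1]
p=[.5768,-.009,-.031]
P=world(p,np.array([[-125,-10,94],[-125,-34,94],[-25,-34,94],[-25,-10,94]])/1e3)
K=world(p,np.array([[-87,10,104],[-87,34,104],[-79,34,104],[-79,10,104]])/1e3)
t=s['tcp_pos'];F=[]
for sg in(1,-1):
    for z in (0,.01):
        F.append(np.array([[t[0]+dx,t[1]+sg*yy,t[2]+z] for dx,yy in((-.011,.0157),(.011,.0157),(.011,.0302),(-.011,.0302))]))
def draw(im,n,k,x0,y0,x1,y1):
    im=cv2.convertScaleAbs(cv2.resize(im[y0:y1,x0:x1],None,fx=k,fy=k,interpolation=cv2.INTER_CUBIC),alpha=1.6)
    for Q,c in[(P,(255,0,255)),(K,(255,255,0))]+[(f,(0,255,0) if i%2==0 else (255,128,0)) for i,f in enumerate(F)]:
        cv2.polylines(im,[((proj(n,Q)-[x0,y0]+.5)*k).astype(np.int32)],True,c,1)
    return im
a=draw(w,'wrist',2,120,130,350,370);c=draw(b,'side',4,185,180,270,300)
cv2.imwrite('pics/w3.png',np.hstack([a,c]));print(a.shape,c.shape)
E
```

```text
9.05 [-1.12628196  0.03119495  0.3680489 ]
(480, 460, 3) (480, 340, 3)
```

View pics/w3.png

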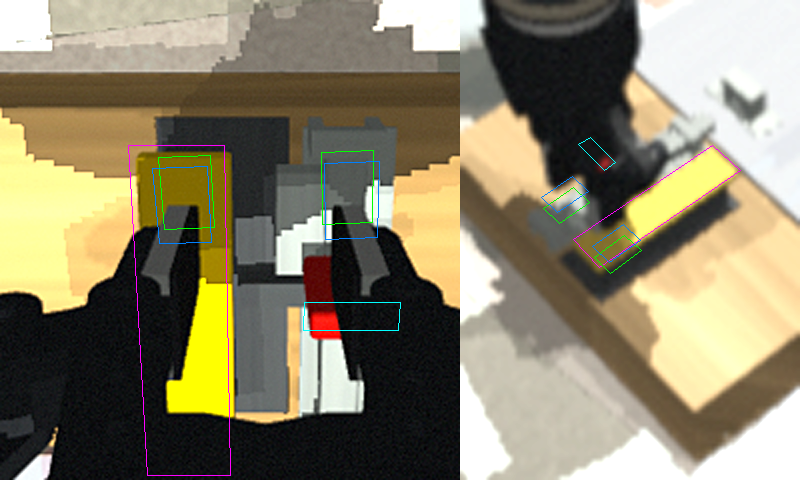

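>>> move_arm --targets '[{"dx": 0,"dy": 0,"dz": -0.04,"rx": 0,"ry": 0,"rz": 0},{"dx": 0,"dy": 0,"dz": -0.04,"rx": 0,"ry": 0,"rz": 0},{"dx": 0,"dy": 0,"dz": -0.04,"rx": 0,"ry": 0,"rz": 0},{"dx": 0,"dy": 0,"dz": -0.04,"rx": 0,"ry": 0,"rz": 0},{"dx": 0,"dy": 0,"dz": -0.04,"rx": 0,"ry": 0,"rz": 0},{"dx": 0,"dy": 0,"dz": -0.04,"rx": 0,"ry": 0,"rz": 0},{"dx": 0,"dy": 0,"dz": -0.04,"rx": 0,"ry": 0,"rz": 0},{"dx": 0,"dy": 0,"dz": -0.04,"rx": 0,"ry": 0,"rz": 0},{"dx": 0,"dy": 0,"dz": 0,"rx": 0,"ry": 0,"rz": 0},{"dx": 0,"dy": 0,"dz": 0,"rx": 0,"ry": 0,"rz": 0}]'

```text
t: 10.4
tcp_pos: [0.4711, -0.005, 0.0667]
tool_rot: [0.016, 1.0, -0.0, 0.0]
force: [-0.1, 0.5, 0.1]
finger_gap: 0.369
gripper_force: 0.0
```

```bash
python3 - <<'E'
from station import sensors
s=sensors.sense();print({k:(v.round(3) if hasattr(v,'round') else v) for k,v in s.items()})
E
```

```text
{'t': 10.4, 'q': array([-0.249,  0.556,  1.932, -0.   ,  0.653, -1.788]), 'qd': array([-0.001, -0.001,  0.001, -0.002,  0.   , -0.001]), 'tau': array([-1.0000e-03, -3.5888e+01, -8.2220e+00, -0.0000e+00,  1.0000e-03,
        0.0000e+00]), 'tcp_pos': array([ 0.471, -0.005,  0.067]), 'tool_rot': array([ 0.016,  1.   , -0.   ,  0.   ]), 'force': array([-0.097,  0.493,  0.112]), 'ft_torque': array([-0.004,  0.005, -0.037]), 'gripper_force': 0.0, 'finger_gap': 0.36865404291893594}
```

```bash
python3 - <<'E'
from station import sensors,cams
import h
from h import *
import cv2
b=cams.snapshot('side')[:,:,::-1];w=cams.snapshot('wrist')[:,:,::-1];tp=cams.snapshot('top')[:,:,::-1]
for n,i in(('b',b),('w',w),('t',tp)): cv2.imwrite(f'pics/raw_{n}.png',i)
o=cv2.imread('pics/side0.png')
for im in(o,b):
    m=cv2.inRange(cv2.cvtColor(im,cv2.COLOR_BGR2HSV),(24,120,60),(36,255,255))[200:260,200:270]
    print([(c+200,int(np.flatnonzero(m[:,c]).min())+200,int(np.flatnonzero(m[:,c]).max())+200) for c in range(34,54,3) if m[:,c].any()])
f=lambda i,k:cv2.convertScaleAbs(cv2.resize(i,None,fx=k,fy=k,interpolation=cv2.INTER_CUBIC),alpha=2.4)
A=f(w[200:330,140:270],3)[:390];B=f(b[175:253,185:263],5)
t=sensors.sense()['tcp_pos']
for z in(0,.01,.02,.03):
  for sg in(1,-1):
    Q=np.array([[t[0]+dx,t[1]+sg*.023,t[2]+z] for dx in(-.011,.011)])
    q=((proj('side',Q)-[185,175]+.5)*5).astype(int);cv2.line(B,q[0].tolist(),q[1].tolist(),(0,255,255-int(z*8000)),1)
cv2.imwrite('pics/w4.png',np.hstack([A,B]))
E
```

```text
[(234, 227, 237), (237, 225, 235), (240, 222, 233), (243, 220, 231), (246, 218, 229), (249, 218, 227), (252, 221, 224)]
[(234, 226, 237), (237, 224, 235), (240, 222, 233), (243, 220, 231), (246, 218, 229), (249, 218, 227), (252, 221, 224)]
```

View pics/w4.png

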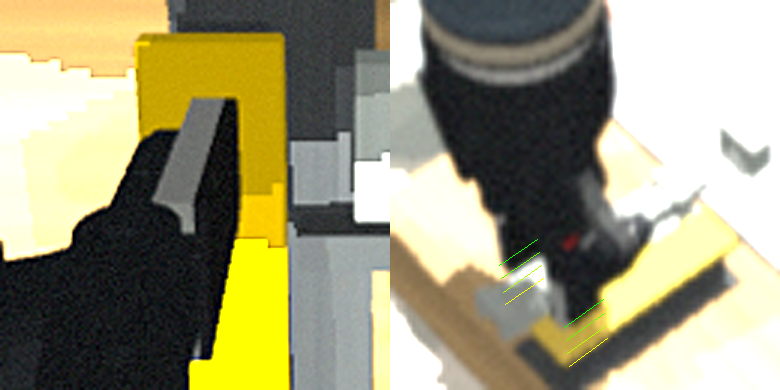

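```bash
python3 - <<'E'
from station import sensors,cams
import numpy as np
from scipy.spatial.transform import Rotation as R
s=sensors.sense();m=cams.camera_model('wrist');e=np.array(m['extrinsics']);t=s['tcp_pos'];Rt=R.from_quat(s['tool_rot']).as_matrix()
print(m['fx'],m['cx'],m['cy'],s['finger_gap'])
E=e[:3,:3]@Rt;print(E.round(3).tolist(),(e[:3,:3]@t+e[:3,3]).round(4))
for b in (0,.01,.02,.03,.04):
  for x in(-.011,0,.011):
    P=np.array([[x,y,-b] for y in(-.0302,-.0157,.0157,.0302)])
    c=P@E.T+(e[:3,:3]@t+e[:3,3]);print(b,x,(c[:,0]/c[:,2]*m['fx']+m['cx']).round(0),(c[:,1]/c[:,2]*m['fy']+m['cy']).round(0)[0])
E
```

```text
321.2701290870091 252.2022696335301 194.7625725094464 0.36969367407457826
[[-0.0, 1.0, 0.001], [-0.965, -0.0, -0.263], [-0.263, -0.001, 0.965]] [0.0005 0.0172 0.1841]
0 -0.011 [201. 226. 280. 305.] 243.0
0 0 [200. 226. 280. 306.] 225.0
0 0.011 [199. 225. 281. 307.] 206.0
0.01 -0.011 [198. 225. 281. 308.] 250.0
0.01 0 [197. 224. 282. 309.] 231.0
0.01 0.011 [197. 224. 282. 310.] 212.0
0.02 -0.011 [195. 223. 283. 311.] 258.0
0.02 0 [194. 222. 284. 312.] 239.0
0.02 0.011 [193. 222. 284. 313.] 218.0
0.03 -0.011 [192. 221. 285. 315.] 267.0
0.03 0 [191. 221. 286. 316.] 247.0
0.03 0.011 [189. 220. 286. 317.] 225.0
0.04 -0.011 [188. 219. 287. 319.] 278.0
0.04 0 [186. 218. 288. 320.] 256.0
0.04 0.011 [185. 218. 289. 321.] 233.0
```

>>> move_arm --targets '[{"dx": 0,"dy": 0,"dz": -0.04,"rx": 0,"ry": 0,"rz": 0},{"dx": 0,"dy": 0,"dz": -0.04,"rx": 0,"ry": 0,"rz": 0},{"dx": 0,"dy": 0,"dz": -0.04,"rx": 0,"ry": 0,"rz": 0},{"dx": 0,"dy": 0,"dz": -0.04,"rx": 0,"ry": 0,"rz": 0},{"dx": 0,"dy": 0,"dz": -0.04,"rx": 0,"ry": 0,"rz": 0},{"dx": 0,"dy": 0,"dz": -0.04,"rx": 0,"ry": 0,"rz": 0},{"dx": 0,"dy": 0,"dz": -0.04,"rx": 0,"ry": 0,"rz": 0},{"dx": 0,"dy": 0,"dz": -0.04,"rx": 0,"ry": 0,"rz": 0},{"dx": 0,"dy": 0,"dz": 0,"rx": 0,"ry": 0,"rz": 0},{"dx": 0,"dy": 0,"dz": 0,"rx": 0,"ry": 0,"rz": 0}]'

```text
t: 11.8
tcp_pos: [0.471, -0.005, 0.0587]
tool_rot: [0.016, 1.0, -0.0, -0.0]
force: [-1.2, -0.6, 4.6]
finger_gap: 0.369
gripper_force: 2.4
```

>>> move_arm --targets '[{"dx": 0,"dy": 0,"dz": -0.04,"rx": 0,"ry": 0,"rz": 0},{"dx": 0,"dy": 0,"dz": -0.04,"rx": 0,"ry": 0,"rz": 0},{"dx": 0,"dy": 0,"dz": -0.04,"rx": 0,"ry": 0,"rz": 0},{"dx": 0,"dy": 0,"dz": -0.04,"rx": 0,"ry": 0,"rz": 0},{"dx": 0,"dy": 0,"dz": -0.04,"rx": 0,"ry": 0,"rz": 0},{"dx": 0,"dy": 0,"dz": -0.04,"rx": 0,"ry": 0,"rz": 0},{"dx": 0,"dy": 0,"dz": 0,"rx": 0,"ry": 0,"rz": 0},{"dx": 0,"dy": 0,"dz": 0,"rx": 0,"ry": 0,"rz": 0},{"dx": 0,"dy": 0,"dz": 0,"rx": 0,"ry": 0,"rz": 0},{"dx": 0,"dy": 0,"dz": 0,"rx": 0,"ry": 0,"rz": 0}]'

```text
t: 13.05
tcp_pos: [0.4709, -0.005, 0.0529]
tool_rot: [0.016, 1.0, -0.0, -0.0]
force: [-2.2, -0.6, 7.7]
finger_gap: 0.368
gripper_force: 3.5
```

```bash
cat > chk.py <<'E'
from station import sensors,cams
import cv2,numpy as np
b=cams.snapshot('side')[:,:,::-1];w=cams.snapshot('wrist')[:,:,::-1]
cv2.imwrite('pics/l_side.png',b);cv2.imwrite('pics/l_wrist.png',w)
s=sensors.sense();print(s['t'],s['tcp_pos'].round(4),s['force'].round(2),s['ft_torque'].round(3))
for im in(cv2.imread('pics/side0.png'),b):
    m=cv2.inRange(cv2.cvtColor(im,cv2.COLOR_BGR2HSV),(24,120,60),(36,255,255))[200:260,200:270]
    print([(c+200,int(np.flatnonzero(m[:,c]).min())+200,int(np.flatnonzero(m[:,c]).max())+200) for c in range(34,54,3) if m[:,c].any()])
E
python3 chk.py
```

```text
13.15 [ 0.4709 -0.005   0.0529] [-1.82  0.46  6.82] [-0.112  0.275 -0.067]
[(234, 227, 237), (237, 225, 235), (240, 222, 233), (243, 220, 231), (246, 218, 229), (249, 218, 227), (252, 221, 224)]
[(234, 231, 240), (237, 226, 238), (240, 225, 236), (243, 223, 234), (246, 221, 232), (249, 221, 230), (252, 224, 227)]
```

>>> move_arm --targets '[{"dx": 0.2,"dy": -0.006,"dz": -0.02,"rx": 0,"ry": 0,"rz": 0},{"dx": 0.2,"dy": -0.006,"dz": -0.02,"rx": 0,"ry": 0,"rz": 0},{"dx": 0.22,"dy": -0.007,"dz": 0,"rx": 0,"ry": 0,"rz": 0},{"dx": 0.22,"dy": -0.007,"dz": 0,"rx": 0,"ry": 0,"rz": 0},{"dx": 0.22,"dy": -0.007,"dz": 0,"rx": 0,"ry": 0,"rz": 0},{"dx": 0.22,"dy": -0.007,"dz": 0,"rx": 0,"ry": 0,"rz": 0},{"dx": 0.22,"dy": -0.007,"dz": 0,"rx": 0,"ry": 0,"rz": 0},{"dx": 0.22,"dy": -0.007,"dz": 0,"rx": 0,"ry": 0,"rz": 0},{"dx": 0.22,"dy": -0.007,"dz": 0,"rx": 0,"ry": 0,"rz": 0},{"dx": 0,"dy": 0,"dz": 0,"rx": 0,"ry": 0,"rz": 0}]'

```text
t: 14.4
tcp_pos: [0.5116, -0.0048, 0.0517]
tool_rot: [0.016, 1.0, 0.001, -0.008]
force: [-12.8, 1.1, 17.5]
finger_gap: 0.374
gripper_force: 9.2
```

```bash
python3 chk.py; python3 - <<'E'
import cv2,numpy as np
f=lambda i,k:cv2.convertScaleAbs(cv2.resize(i,None,fx=k,fy=k,interpolation=cv2.INTER_CUBIC),alpha=2)
w=cv2.imread('pics/l_wrist.png');b=cv2.imread('pics/l_side.png')
cv2.imwrite('pics/w5.png',np.hstack([f(w[130:330,150:350],2),f(b[165:265,185:285],4)]))
E
```

```text
14.5 [ 0.5116 -0.0048  0.0517] [-11.31   0.08  16.28] [-0.095  2.199 -0.17 ]
[(234, 227, 237), (237, 225, 235), (240, 222, 233), (243, 220, 231), (246, 218, 229), (249, 218, 227), (252, 221, 224)]
[(234, 237, 238), (237, 235, 235), (243, 225, 233), (246, 224, 232), (249, 221, 230), (252, 224, 228)]
```

View pics/w5.png

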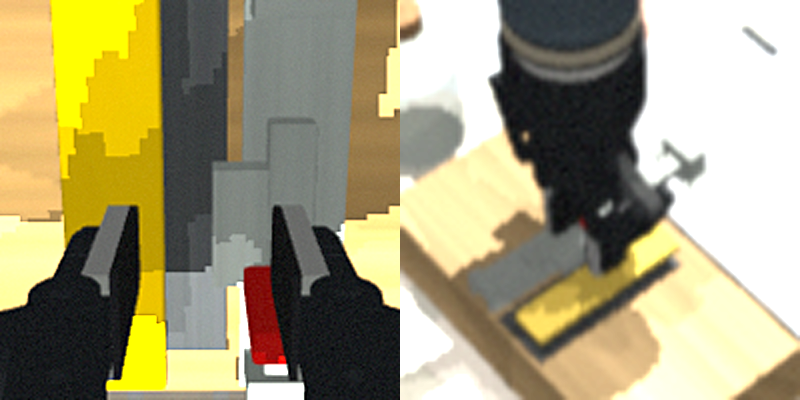

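```bash
python3 - <<'E'
from station import sensors,cams
import numpy as np,cv2
from scipy.optimize import brentq
p=[.5768,-.009,-.031]
m=cams.camera_model('wrist');e0=np.array(m['extrinsics'])
def bolt(e,v,y=.013,z=.104,off=.008):
    def f(b):
        x=-.09+b+off;P=np.array([p[0]+x-(-.031)*y,p[1]-.031*x+y,z]);c=e[:3,:3]@P+e[:3,3];return c[1]/c[2]*m['fy']+m['cy']-v
    return brentq(f,-.03,.08)
print('now front',bolt(e0,311),'base rear',bolt(e0,130+265/2,z=.072,off=0))
# earlier frame: same rotation, shift of tcp
e=e0.copy();s=sensors.sense();print(s['tool_rot'],s['tcp_pos'])
e[:3,3]=e0[:3,3]+e0[:3,:3]@(s['tcp_pos']-np.array([.471,-.005,.0748]))
print('before',bolt(e,299),bolt(e,130+257/2,z=.072,off=0))
E
```

```text
now front 0.037286000095863074 base rear 0.03825649565222571
[ 0.01557147  0.99984688  0.00138381 -0.00786297] [ 0.51156011 -0.00479768  0.05165445]
before 0.005591960577418567 0.006543693632336586
```

>>> move_arm --targets '[{"dx": 0,"dy": 0,"dz": 0.02,"rx": 0,"ry": 0,"rz": 0},{"dx": 0,"dy": 0,"dz": 0.02,"rx": 0,"ry": 0,"rz": 0},{"dx": 0.06,"dy": -0.002,"dz": 0,"rx": 0,"ry": 0,"rz": 0},{"dx": 0.06,"dy": -0.002,"dz": 0,"rx": 0,"ry": 0,"rz": 0},{"dx": 0.06,"dy": -0.002,"dz": 0,"rx": 0,"ry": 0,"rz": 0},{"dx": 0.06,"dy": -0.002,"dz": 0,"rx": 0,"ry": 0,"rz": 0},{"dx": 0,"dy": 0,"dz": 0,"rx": 0,"ry": 0,"rz": 0},{"dx": 0,"dy": 0,"dz": 0,"rx": 0,"ry": 0,"rz": 0},{"dx": 0,"dy": 0,"dz": 0,"rx": 0,"ry": 0,"rz": 0},{"dx": 0,"dy": 0,"dz": 0,"rx": 0,"ry": 0,"rz": 0}]'

```text
t: 15.75
tcp_pos: [0.5208, -0.0054, 0.052]
tool_rot: [0.016, 1.0, 0.001, -0.005]
force: [-7.2, 2.0, 7.8]
finger_gap: 0.368
gripper_force: 4.4
```

```bash
cat >> chk.py <<'E'
m=cv2.inRange(cv2.cvtColor(w,cv2.COLOR_BGR2HSV),(0,150,50),(8,255,255))
r=[np.flatnonzero(m[130:380,c]) for c in range(262,300,4)];print('red',[(c,q.min()+130,q.max()+130) for c,q in zip(range(262,300,4),r) if len(q)])
print(s['tool_rot'].round(4))
from scipy.optimize import brentq
p=[.5768,-.009,-.031];M=cams.camera_model('wrist');e=np.array(M['extrinsics'])
def bolt(v,y=.013,z=.104,off=.008):
    def f(b):
        x=-.09+b+off;c=e[:3,:3]@np.array([p[0]+x+.031*y,p[1]-.031*x+y,z])+e[:3,3];return c[1]/c[2]*M['fy']+M['cy']-v
    return brentq(f,-.03,.08)
v=max(q.max()+130 for q in r if len(q));print('bolt',bolt(v+1))
E
python3 chk.py
```

```text
15.85 [ 0.5207 -0.0054  0.052 ] [-6.21  2.78  6.67] [ 0.117  1.127 -0.029]
[(234, 227, 237), (237, 225, 235), (240, 222, 233), (243, 220, 231), (246, 218, 229), (249, 218, 227), (252, 221, 224)]
[(237, 236, 236), (240, 231, 231), (246, 223, 230), (249, 222, 230), (252, 224, 228)]
red [(274, np.int64(263), np.int64(288)), (278, np.int64(263), np.int64(310)), (282, np.int64(263), np.int64(311)), (286, np.int64(280), np.int64(310)), (290, np.int64(301), np.int64(310))]
[ 0.0157  0.9999  0.0011 -0.0048]
bolt 0.047002563079037475
```

>>> move_arm --targets '[{"dx": 0.06,"dy": -0.002,"dz": 0,"rx": 0,"ry": 0,"rz": 0},{"dx": 0.06,"dy": -0.002,"dz": 0,"rx": 0,"ry": 0,"rz": 0},{"dx": 0.06,"dy": -0.002,"dz": 0,"rx": 0,"ry": 0,"rz": 0},{"dx": 0.06,"dy": -0.002,"dz": 0,"rx": 0,"ry": 0,"rz": 0},{"dx": 0.06,"dy": -0.002,"dz": 0,"rx": 0,"ry": 0,"rz": 0},{"dx": 0,"dy": 0,"dz": 0,"rx": 0,"ry": 0,"rz": 0},{"dx": 0,"dy": 0,"dz": 0,"rx": 0,"ry": 0,"rz": 0},{"dx": 0,"dy": 0,"dz": 0,"rx": 0,"ry": 0,"rz": 0},{"dx": 0,"dy": 0,"dz": 0,"rx": 0,"ry": 0,"rz": 0},{"dx": 0,"dy": 0,"dz": 0,"rx": 0,"ry": 0,"rz": 0}]'

```text
t: 17.1
tcp_pos: [0.5269, -0.0056, 0.052]
tool_rot: [0.015, 1.0, 0.001, -0.006]
force: [-9.4, 0.7, 8.9]
finger_gap: 0.369
gripper_force: 5.8
```

```bash
python3 chk.py
```

```text
17.2 [ 0.527  -0.0056  0.052 ] [-8.55  1.24  8.46] [0.039 1.389 0.02 ]
[(234, 227, 237), (237, 225, 235), (240, 222, 233), (243, 220, 231), (246, 218, 229), (249, 218, 227), (252, 221, 224)]
[(237, 234, 236), (240, 234, 236), (243, 229, 229), (249, 221, 230), (252, 224, 228)]
red [(274, np.int64(264), np.int64(290)), (278, np.int64(263), np.int64(310)), (282, np.int64(263), np.int64(311)), (286, np.int64(279), np.int64(310)), (290, np.int64(300), np.int64(310))]
[ 0.0154  0.9999  0.0011 -0.0061]
bolt 0.05325530638259343
```

>>> move_arm --targets '[{"dx": 0.06,"dy": -0.002,"dz": 0,"rx": 0,"ry": 0,"rz": 0},{"dx": 0.06,"dy": -0.002,"dz": 0,"rx": 0,"ry": 0,"rz": 0},{"dx": 0.06,"dy": -0.002,"dz": 0,"rx": 0,"ry": 0,"rz": 0},{"dx": 0.06,"dy": -0.002,"dz": 0,"rx": 0,"ry": 0,"rz": 0},{"dx": 0.04,"dy": -0.002,"dz": 0,"rx": 0,"ry": 0,"rz": 0},{"dx": 0,"dy": 0,"dz": 0,"rx": 0,"ry": 0,"rz": 0},{"dx": 0,"dy": 0,"dz": 0,"rx": 0,"ry": 0,"rz": 0},{"dx": 0,"dy": 0,"dz": 0,"rx": 0,"ry": 0,"rz": 0},{"dx": 0,"dy": 0,"dz": 0,"rx": 0,"ry": 0,"rz": 0},{"dx": 0,"dy": 0,"dz": 0,"rx": 0,"ry": 0,"rz": 0}]'

```text
t: 18.45
tcp_pos: [0.5266, -0.0054, 0.0519]
tool_rot: [0.014, 1.0, 0.001, -0.013]
force: [-20.7, -1.6, 19.2]
finger_gap: 0.372
gripper_force: 11.8
```

```bash
python3 chk.py
```

```text
18.55 [ 0.5266 -0.0055  0.0519] [-20.4   -2.27  19.4 ] [-0.285  3.191  0.241]
[(234, 227, 237), (237, 225, 235), (240, 222, 233), (243, 220, 231), (246, 218, 229), (249, 218, 227), (252, 221, 224)]
[(237, 232, 232), (240, 236, 236), (243, 229, 229), (246, 232, 232), (249, 221, 228), (252, 224, 228)]
red [(274, np.int64(263), np.int64(293)), (278, np.int64(263), np.int64(310)), (282, np.int64(263), np.int64(310)), (286, np.int64(279), np.int64(310)), (290, np.int64(299), np.int64(310))]
[ 0.0141  0.9998  0.0014 -0.0134]
bolt 0.05290490631376811
```

>>> move_arm --targets '[{"dx": -0.12,"dy": 0,"dz": 0,"rx": 0,"ry": 0,"rz": 0},{"dx": -0.12,"dy": 0,"dz": 0,"rx": 0,"ry": 0,"rz": 0},{"dx": -0.12,"dy": 0,"dz": 0,"rx": 0,"ry": 0,"rz": 0},{"dx": 0,"dy": 0,"dz": 0.1,"rx": 0,"ry": 0,"rz": 0},{"dx": 0,"dy": 0,"dz": 0.2,"rx": 0,"ry": 0,"rz": 0},{"dx": 0,"dy": 0,"dz": 0.6,"rx": 0,"ry": 0,"rz": 0},{"dx": 0,"dy": 0,"dz": 0.9,"rx": 0,"ry": 0,"rz": 0},{"dx": 0,"dy": 0,"dz": 0.9,"rx": 0,"ry": 0,"rz": 0},{"dx": 0,"dy": 0,"dz": 0.9,"rx": 0,"ry": 0,"rz": 0},{"dx": 0,"dy": 0,"dz": 0.9,"rx": 0,"ry": 0,"rz": 0}]'

```text
t: 19.8
tcp_pos: [0.5325, -0.0077, 0.1667]
tool_rot: [0.016, 1.0, -0.0, 0.002]
force: [-0.2, 0.1, 0.3]
finger_gap: 0.368
gripper_force: 0.0
```

>>> move_arm --targets '[{"dx": -0.5,"dy": 0,"dz": 0.5,"rx": 0,"ry": 0,"rz": 0},{"dx": -0.5,"dy": 0,"dz": 0.5,"rx": 0,"ry": 0,"rz": 0},{"dx": -0.5,"dy": 0,"dz": 0.5,"rx": 0,"ry": 0,"rz": 0},{"dx": -0.5,"dy": 0,"dz": 0.5,"rx": 0,"ry": 0,"rz": 0},{"dx": 0,"dy": 0,"dz": 0,"rx": 0,"ry": 0,"rz": 0},{"dx": 0,"dy": 0,"dz": 0,"rx": 0,"ry": 0,"rz": 0},{"dx": 0,"dy": 0,"dz": 0,"rx": 0,"ry": 0,"rz": 0},{"dx": 0,"dy": 0,"dz": 0,"rx": 0,"ry": 0,"rz": 0},{"dx": 0,"dy": 0,"dz": 0,"rx": 0,"ry": 0,"rz": 0},{"dx": 0,"dy": 0,"dz": 0,"rx": 0,"ry": 0,"rz": 0}]'

```text
t: 21.05
tcp_pos: [0.4811, -0.0072, 0.2151]
tool_rot: [0.016, 1.0, 0.0, -0.0]
force: [1.0, -0.4, 0.4]
finger_gap: 0.364
gripper_force: 0.0
```

```bash
python3 chk.py; python3 - <<'E'
import cv2,numpy as np
f=lambda i,k:cv2.convertScaleAbs(cv2.resize(i,None,fx=k,fy=k,interpolation=cv2.INTER_CUBIC),alpha=2)
w=cv2.imread('pics/l_wrist.png');b=cv2.imread('pics/l_side.png')
cv2.imwrite('pics/w6.png',np.hstack([cv2.resize(f(w,1),(400,300)),f(b[165:265,185:315],3)]))
E
```

```text
21.15 [ 0.481  -0.0073  0.2151] [-0.12  0.22 -0.5 ] [ 0.011 -0.006  0.035]
[(234, 227, 237), (237, 225, 235), (240, 222, 233), (243, 220, 231), (246, 218, 229), (249, 218, 227), (252, 221, 224)]
[(234, 227, 237), (237, 225, 235), (240, 223, 233), (243, 220, 231), (246, 218, 229), (249, 218, 227), (252, 221, 224)]
red [(266, np.int64(244), np.int64(246)), (270, np.int64(242), np.int64(248)), (274, np.int64(242), np.int64(248)), (278, np.int64(242), np.int64(248)), (282, np.int64(242), np.int64(248))]
[ 1.570e-02  9.999e-01  0.000e+00 -1.000e-04]
bolt 0.052752496312626816
```

View pics/w6.png

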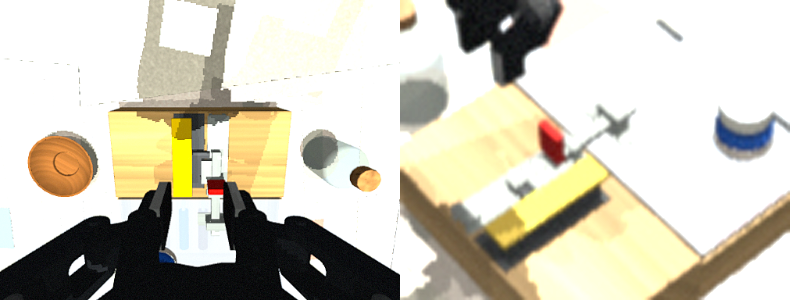

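The last picture shows the bolt through the keeper (red tab at about pixel (550,140), keeper at (610,120)). The yellow bar is back at its starting rows, the bystanders have not moved and the arm is clear, so I am handing in.

```bash
python3 -c "
from station import order
print(order.sign_off())"
```

```text
the job is handed in; nothing more can be done
None
```

The case looks locked: the bolt was pushed to its stop through the keeper, the catch sprang back up behind it, and the bottle, ink jar and dish look unmoved; I handed the job in at about 21 s, but no verdict came back.

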